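# Tip the brass fittings off the tray into the tub with the press plunger

## Robot

A 7-joint arm with a two-finger parallel gripper is mounted at the origin on the work surface. World frame = base frame: x ahead of the robot, y to its left, z up, the work surface at z = 0. Lengths are in m, angles in rad, forces in N, time in s.
With the tool pointing down it reaches from about 0.4 to 0.85 m from the base axis. Payload 10.4 kg.
Tool frame: the origin (TCP) lies between the finger pads; the fingertips stand 11 mm ahead of it and the grasp point (between the pads) lies 8 mm behind it (tip_reach is the distance from the TCP to the fingertips, in m); z points along the fingers, y is the line along which they close (so a half turn about z gives the same grasp; the last joint's range is limited). The gripper opens to 85 mm and grips with 20 to 120 N. Pads are 22 mm wide; open, the fingers measure 114 mm over their backs; the gripper's body (76 mm by 85 mm) begins 54 mm behind the grasp point. The pads swing forward as they close: fully open they stand 13 mm farther back than shut.
Start: joints at [1.284, 0.332, -0.065, 1.46, 0.022, 1.35, -0.088], TCP at [0.163, -0.603, 0.242] pointing down, gripper open.
Joint ranges: [-2.6, 2.6], [-0.5, 2.12], [-1.47, 1.34], [0.16, 2.42], [-1.27, 4.41], [0.06, 2.06], [-2.6, 2.6]. Speed limits (rad/s): [2.22, 2.22, 2.79, 2.79, 3.14, 3.14, 3.14].

## Interface

Orientations are given as a unit quaternion [x, y, z, w].
In Python, from workcell import * gives the robot as it stands.
- The arm moves only by the shell command python3 -m inch 'ROWS' [OPENING] [FORCE]. ROWS is JSON, a list of rows, each an object with "slide": the shift along the world's x, y, z in m, a list of three; "yaw": the turn about the world's z in rad. A call has 1 to 20 rows; each row is the pose to reach, as a shift and turn from the pose commanded when the call began; what a row does not reach only later rows make up. A row lasts 1/12 s, in which the tool goes at most 41.7 mm and 7.16 degrees, less where a joint would pass 70% of its speed; a pose out of reach is approached as far as the arm can. A call with a gripper value outside its range is refused whole. OPENING is the closure in counts, from 0 (fully open) to 255 (shut), set as the call begins (- or left out, the last holds). The fingers move at their own pace and stop on an object; FORCE is the grip in N (left out, the last holds). Time passes only in rows, so rows that repeat a pose let the fingers close. It gives the time, the measured TCP pose, the force, the opening and the grip force at its end, in the units of the state.
- get_obs(): the state, without advancing time (a new reading comes with each control period).
- camera(name): name is "scene" or "top" or "wrist"; returns a dict with "frame" (480x640x3 uint8, red, green, blue), "fx", "fy", "cx", "cy" (pixels), "extrinsics" (4x4, takes a point from world to camera coordinates). Camera axes: x right, y down, z forward; pixel columns grow to the right and rows downward; lengths in m; the calibration is good to about 2 mm. A picture is of the moment at which its call begins. There is no depth.
- hand_in(): hands the job in; it is judged then, once.
The state is a dict: "clock": time; "joint_pos": joint angles; "joint_velocities": joint speeds; "tau": joint torques, N m; "position": TCP position; "ee_rot": TCP orientation; "ft_force": force on the tool from outside, world axes, zero at the start; "torque": the same for the moment, N m; "grip_width": opening from 0.0 (shut) to 1.0 (fully open); "grasp_force": force on a finger pad.
Only numpy, scipy, OpenCV 4.12 (cv2) and the standard library are available. Lean on these libraries where they do the work, as an engineer would, in place of code of your own. Each camera call takes 0.05 s, during which the arm holds its last target. There are 200 camera calls.

## Task

Empty the tray of brass fittings: bring the grey tub up against the foot of the stand, square and centred under the tray's lip, then press the mushroom-headed plunger beside the tray all the way down and keep it down until every fitting has slid into the tub, and let it come back up. Work the tray by the plunger only, not by touching the tray, leave the filled tub where it is, and do not disturb the other things on the bench.

Things in the scene. Friction and masses are not known exactly. Their poses are not given: they have to be found in the camera images.
- stand: Fixed white stand, origin on the bench under its middle. Foot 160 (x) x 120 mm (y -80 to +40), 20 high. The tray's lip looks to its -y. Cheek plates (outer faces x = +-72) carry the tray; above 94 mm they reach forward to y = -115. On its -x side a grey plunger housing 50 x 50 mm, 164 tall, centred at x = -125, y = -20, on a foot x -160 to -70, 20 high.
- tray: Steel tray on the stand, 120 (x) x 140 mm (y), 25 mm walls on three sides, open at the lip (-y). Origin on its hinge, mid-floor, at stand (0, -100, 118) mm; floor top 2 mm higher. Level at rest: lip at stand y = -125, back at y = +15. Driven by the plunger: tipped 0.9 rad when that is fully down (back about 230 mm high, lip 100 mm).
- plunger_top (a point): Top centre of the white mushroom knob (52 mm across, 16 mm high) of the sprung plunger, which goes straight down. 228 mm above the bench when up, at stand x = -125, y = -20 mm; it moves with the plunger.
- plunger (a joint): Plunger stroke in m: 0 up, 0.045 fully down against its stop. It springs back by itself; it needs about 4 N at first and 10 to 16 N at the bottom.
- dock (a point): Point on the bench where the middle of the tub's underside lies when the tub is home: against the front (-y) edge of the stand's foot plate and centred under the tray's lip. Its axes are those of the stand.
- tub: Open grey plastic tub, square, 164 x 164 mm outside, 70 mm high, walls and floor 4 mm, 0.25 to 0.5 kg, loose. Origin at the centre of its underside, x and y along its sides, z up. It can be pushed, or pinched by a wall from above and dragged. Its rim passes under the cheek arms and the lip.
- fitting0: Loose brass hexagonal fitting on the tray, 24 mm across flats, hexagon 18 mm high with a round neck on top, 26 mm in all. Origin at the centre of its underside, z along its axis.
- fitting1: Loose brass hexagonal fitting on the tray, 24 mm across flats, hexagon 18 mm high with a round neck on top, 26 mm in all. Origin at the centre of its underside, z along its axis.
- fitting2: Loose brass hexagonal fitting on the tray, 24 mm across flats, hexagon 18 mm high with a round neck on top, 26 mm in all. Origin at the centre of its underside, z along its axis.
- fitting3: Loose brass hexagonal fitting on the tray, 24 mm across flats, hexagon 18 mm high with a round neck on top, 26 mm in all. Origin at the centre of its underside, z along its axis.
- reagent: Bystander, to be left alone: closed amber glass bottle, 72 mm across, 150 mm tall. Origin at its middle on the underside.
- jar: Bystander, to be left alone: white plastic jar, 60 mm across, 70 mm tall. Origin at its middle on the underside.
- beaker: Bystander, to be left alone: glass beaker, 70 mm across, 90 mm tall. Origin at its middle on the underside.
- spanner: Bystander, to be left alone: steel spanner lying flat, 170 mm long. Origin near its middle.
- driver: Bystander, to be left alone: screwdriver lying flat, 180 mm long. Origin near its middle.
- tape: Bystander, to be left alone: white ring of sealing tape lying flat, 90 mm across, 20 mm high. Origin at its middle on the underside.
- septa_box: Bystander, to be left alone: small carton, 90 x 70 x 35 mm. Origin at its middle on the underside.
Mind the look-alikes: they are no part of the job. Leave any brown look-alike of the tub alone.

How it is judged:
On the way, in this order (a step that is already met when the one before it is completed fails the run):
1. the tub stands against the foot of the stand, square and centred under the lip, while the plunger is still up (x of tub in the frame of dock between -0.02 and 0.02 m and y of tub in the frame of dock between -0.015 and 0.012 m and height (world z) of tub below 0.01 m and angle between tub's own z axis and vertical below 0.1 rad and (angle between the y axis of tub and the x axis of dock, either way round below 0.15 rad or angle between the y axis of tub and the y axis of dock, either way round below 0.15 rad) and value of joint plunger below 0.01 m), for 0.2 s.
2. the plunger is fully down (within 4 mm of its stop) with all four fittings in the tub (value of joint plunger above 0.041 m and x of fitting0 in the frame of tub between -0.08 and 0.08 m and y of fitting0 in the frame of tub between -0.08 and 0.08 m and z of fitting0 in the frame of tub between -0.01 and 0.065 m and x of fitting1 in the frame of tub between -0.08 and 0.08 m and y of fitting1 in the frame of tub between -0.08 and 0.08 m and z of fitting1 in the frame of tub between -0.01 and 0.065 m and x of fitting2 in the frame of tub between -0.08 and 0.08 m and y of fitting2 in the frame of tub between -0.08 and 0.08 m and z of fitting2 in the frame of tub between -0.01 and 0.065 m and x of fitting3 in the frame of tub between -0.08 and 0.08 m and y of fitting3 in the frame of tub between -0.08 and 0.08 m and z of fitting3 in the frame of tub between -0.01 and 0.065 m), for 0.2 s.
At the end, for the whole second after the job is handed in: All four fittings lie at rest inside the tub below its rim; the tub stands flat on the bench, against the stand's foot (within 20 mm), centred under the lip within 25 mm and square within 0.18 rad; the plunger is back up within 5 mm (x of fitting0 in the frame of tub between -0.08 and 0.08 m and y of fitting0 in the frame of tub between -0.08 and 0.08 m and z of fitting0 in the frame of tub between -0.01 and 0.065 m and x of fitting1 in the frame of tub between -0.08 and 0.08 m and y of fitting1 in the frame of tub between -0.08 and 0.08 m and z of fitting1 in the frame of tub between -0.01 and 0.065 m and x of fitting2 in the frame of tub between -0.08 and 0.08 m and y of fitting2 in the frame of tub between -0.08 and 0.08 m and z of fitting2 in the frame of tub between -0.01 and 0.065 m and x of fitting3 in the frame of tub between -0.08 and 0.08 m and y of fitting3 in the frame of tub between -0.08 and 0.08 m and z of fitting3 in the frame of tub between -0.01 and 0.065 m and x of tub in the frame of dock between -0.025 and 0.025 m and y of tub in the frame of dock between -0.02 and 0.012 m and height (world z) of tub below 0.01 m and angle between tub's own z axis and vertical below 0.1 rad and (angle between the y axis of tub and the x axis of dock, either way round below 0.18 rad or angle between the y axis of tub and the y axis of dock, either way round below 0.18 rad) and value of joint plunger below 0.005 m and linear speed of each of fitting0, fitting1, fitting2, fitting3, tub below 0.03 m/s); the robot touches nothing.
It fails at once if the robot pushes on the tray itself (over 3 N) (contact force between tray and the arm above 3 N or contact force between tray and the fingers above 3 N).
It fails at once if another thing on the bench is moved more than 25 mm (distance of any of reagent, jar, beaker, spanner, driver, tape, septa_box from where it was at the start of the episode above 0.025 m).
It also fails if it takes over 53 s, if anything falls off the work surface, if the arm or the gripper's body presses on something with over 40 N, if the wrist force passes 120 N, or if a joint passes its speed limit or range.

## Working session

There is one attempt and no reset: what is moved stays moved. The work goes in short steps, Python scripts to look and compute and a shell command to move; the robot and the scene stay as the last step left them, time stands still between calls to the robot, and variables do not carry over. Pictures are saved under pics/ and viewed, at most 10 in all, crops included, and the job is handed in when it is done.

```bash
mkdir -p pics
cat > h.py <<'E'
from workcell import *
import numpy as np, cv2
def ray(c,u,v,z):
    E=np.array(c["extrinsics"]);R=E[:3,:3];t=E[:3,3];o=-R.T@t
    d=R.T@np.array([(u-c["cx"])/c["fx"],(v-c["cy"])/c["fy"],1]);return o+d*(z-o[2])/d[2]
def pix(c,p):
    E=np.array(c["extrinsics"]);q=E[:3,:3]@np.array(p)+E[:3,3];return q[0]/q[2]*c["fx"]+c["cx"],q[1]/q[2]*c["fy"]+c["cy"]
def save(c,n): cv2.imwrite("pics/"+n,c["frame"][:,:,::-1])
E
python3 - <<'E'
from h import *
import pickle
for n in("top","scene"):
    c=camera(n);save(c,n+"1.png");pickle.dump(c,open(n+".pkl","wb"))
    for u,v in((0,0),(639,0),(0,479),(639,479),(320,240)):print(n,u,v,ray(c,u,v,0).round(3))
print(get_obs())
E
```

```text
top 0 0 [1.463 1.117 0.   ]
top 639 0 [ 1.413 -1.194  0.   ]
top 0 479 [-0.162  0.928  0.   ]
top 639 479 [-0.176 -0.976  0.   ]
top 320 240 [ 0.555 -0.042  0.   ]
scene 0 0 [ 0.781 -2.541  0.   ]
scene 639 0 [-1.817 -0.491  0.   ]
scene 0 479 [ 1.37  -0.021  0.   ]
scene 639 479 [0.37  0.738 0.   ]
scene 320 240 [ 0.482 -0.15   0.   ]
{'clock': 0.1, 'joint_pos': array([ 1.28445549,  0.33284449, -0.06472285,  1.46087421,  0.02158292,
        1.3499072 , -0.08848594]), 'joint_velocities': array([ 0.00067518, -0.00031873,  0.00074847, -0.00059734, -0.00054832,
       -0.00142907, -0.00029031]), 'tau': array([ 1.09088767e-03, -6.26749635e+01,  4.89726174e-02, -3.92434180e+01,
        1.63611781e-02,  6.90174813e-03,  6.08659730e-05]), 'position': array([ 0.16286205, -0.6030621 ,  0.24156511]), 'ee_rot': array([ 9.91314082e-01,  1.31514038e-01, -1.06130459e-04, -6.60818578e-04]), 'ft_force': array([-0.33501416,  0.58888625,  0.37921264]), 'torque': array([-0.06064523,  0.02761705, -0.05359178]), 'grasp_force': 0.0, 'grip_width': 1.000738810373898}
```

View pics/top1.png

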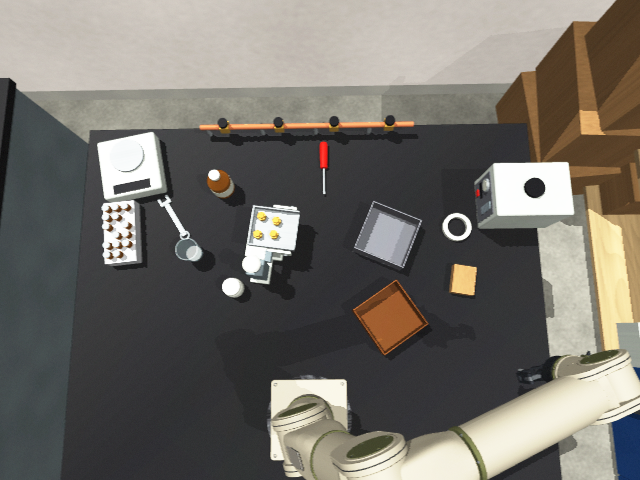

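View pics/scene1.png

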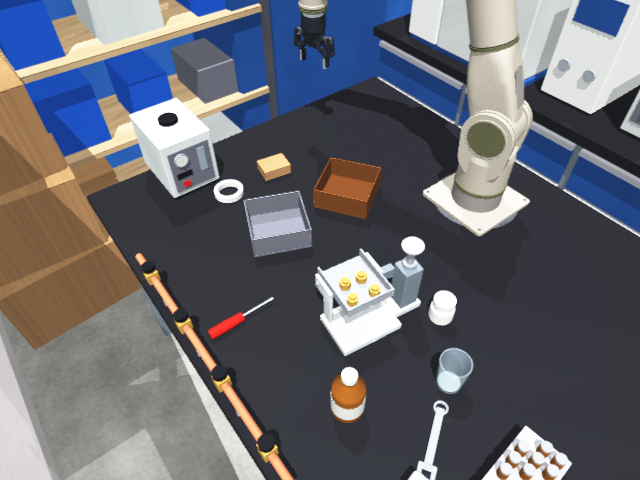

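The top view shows the stand at about (272,235), knob at (253,264), and its lip facing right (world -y). There are two tub candidates: the grey one at (388,236) and the brown one at (390,318). The grey one fits the description, and the brown one is the look-alike. I'll confirm with an enlarged crop.

Run:
```python
from h import *
import pickle
c=pickle.load(open("top.pkl","rb"));f=c["frame"]
cv2.imwrite("pics/crop.png",cv2.resize(f[165:315,230:430],None,fx=4,fy=4,interpolation=cv2.INTER_CUBIC)[:,:,::-1])
hsv=cv2.cvtColor(f,cv2.COLOR_RGB2HSV)
# grey tub
m=((hsv[...,2]>60)&(hsv[...,1]<70)).astype(np.uint8)
m[:, :345]=0;m[:,428:]=0;m[:190]=0;m[280:]=0
n,l,s,ce=cv2.connectedComponentsWithStats(m);i=1+s[1:,4].argmax();print(s[i],ce[i])
k=cv2.findContours((l==i).astype(np.uint8),0,1)[0][0];r=cv2.boxPoints(cv2.minAreaRect(k));print(r)
for p in r:print("rim",ray(c,*p,0.07).round(4))
```

```text
[ 354  200   69   68 2592] [387.11651235 235.29436728]
[[352.93295 247.52824]
 [372.6165  199.21414]
 [422.83646 219.67415]
 [403.15292 267.98825]]
rim [ 0.517  -0.1446  0.07  ]
rim [ 0.6712 -0.2107  0.07  ]
rim [ 0.6025 -0.3658  0.07  ]
rim [ 0.4511 -0.2974  0.07  ]
```

View pics/crop.png

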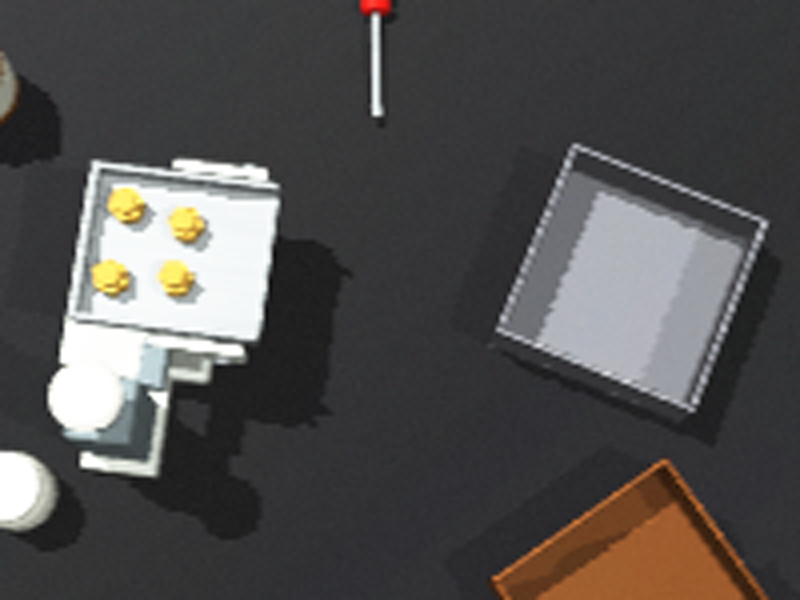

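The crop shows the grey open tub with rim corners (575,145), (767,222), (692,410), (497,332). The tray's walls have corners (95,162), (278,184), (262,342), (72,320), and the knob is at (86,397).

Run:
```python
from h import *
import pickle
c=pickle.load(open("top.pkl","rb"));s=pickle.load(open("scene.pkl","rb"))
P=lambda u,v,z:ray(c,230+u/4-.4,165+v/4-.4,z)
t=[P(*p,.07) for p in((575,145),(767,222),(692,410),(497,332))]
print("tub",np.round(t,4),np.mean(t,0).round(4))
w=[P(*p,.145) for p in((95,162),(278,184),(262,342),(72,320))]
print("tray",np.round(w,4),np.mean(w,0).round(4))
for a,b in((1,0),(2,3),(3,0),(2,1)):d=w[b]-w[a];print(np.degrees(np.arctan2(d[1],d[0])).round(2),np.hypot(*d[:2]).round(4))
print("knob top",P(86,397,.226).round(4))
# knob in scene: white blob near (413,246)
f=s["frame"];m=(f.min(2)>190).astype(np.uint8);m[:,:395]=0;m[:,432:]=0;m[:232]=0;m[260:]=0
n,l,st,ce=cv2.connectedComponentsWithStats(m);i=1+st[1:,4].argmax();print(st[i],ce[i],ray(s,*ce[i],.222).round(4))
def tri(pc,ps):
    A=[];b=[]
    for cc,(u,v) in((c,pc),(s,ps)):
        E=np.array(cc["extrinsics"]);K=np.array([[cc["fx"],0,cc["cx"]],[0,cc["fy"],cc["cy"]],[0,0,1]]);A.append(K@E[:3])
    X=cv2.triangulatePoints(A[0],A[1],np.array(pc,float),np.array(ps,float));return (X[:3]/X[3]).ravel()
print(tri((230+86/4-.4,165+397/4-.4),ce[i]).round(4))
```

```text
tub [[ 0.6658 -0.2128  0.07  ]
 [ 0.6012 -0.361   0.07  ]
 [ 0.4538 -0.2958  0.07  ]
 [ 0.5167 -0.1474  0.07  ]] [ 0.5594 -0.2543  0.07  ]
tray [[0.6379 0.1559 0.145 ]
 [0.6188 0.0182 0.145 ]
 [0.4991 0.0304 0.145 ]
 [0.5175 0.1711 0.145 ]] [0.5683 0.0939 0.145 ]
82.12 0.1389
82.54 0.1419
-7.22 0.1213
-5.82 0.1204
knob top [0.449  0.1472 0.226 ]
[401 237  24  18 335] [412.75820896 245.40597015] [0.4511 0.1528 0.222 ]
[0.4492 0.1495 0.2181]
```

```bash
python3 -m inch '[{"slide":[0.03,0.023,0],"yaw":-0.05},{"slide":[0.06,0.046,0],"yaw":-0.1},{"slide":[0.09,0.069,0],"yaw":-0.16},{"slide":[0.12,0.092,0],"yaw":-0.22},{"slide":[0.15,0.115,0],"yaw":-0.28},{"slide":[0.18,0.138,0],"yaw":-0.34},{"slide":[0.21,0.16,0],"yaw":-0.4},{"slide":[0.24,0.183,0],"yaw":-0.46},{"slide":[0.27,0.206,0],"yaw":-0.52},{"slide":[0.3,0.229,0],"yaw":-0.58},{"slide":[0.33,0.252,-0.02],"yaw":-0.64},{"slide":[0.364,0.275,-0.04],"yaw":-0.677},{"slide":[0.364,0.275,-0.06],"yaw":-0.677},{"slide":[0.364,0.275,-0.06],"yaw":-0.677},{"slide":[0.364,0.275,-0.06],"yaw":-0.677}]' 0 60
python3 - <<'E'
from h import *
c=camera("wrist");save(c,"w1.png");o=get_obs();print(o["position"],o["ee_rot"],o["joint_pos"])
for p in((0.6658,-.2128),(.6012,-.361),(.4538,-.2958),(.5167,-.1474)):print(pix(c,(*p,.07)))
E
```

```text
clock: 1.35
position: [0.5263, -0.3279, 0.181]
ee_rot: [0.979, -0.205, -0.002, -0.0]
ft_force: [-0.6, 0.0, 0.4]
grip_width: 0.999
grasp_force: 0.0
[ 0.52633119 -0.32924588  0.18260966] [ 9.78652552e-01 -2.05521226e-01 -3.71018766e-04  2.63552172e-04] [ 0.67603307  0.37228558 -0.24270451  1.54088476  0.09328091  1.24032692
 -1.56581741]
(np.float64(51.23976769921461), np.float64(110.31201421520484))
(np.float64(320.3083615185658), np.float64(109.90645186460989))
(np.float64(319.6792178840409), np.float64(348.6511004238421))
(np.float64(93.835961974394), np.float64(350.84264868407996))
```

View pics/w1.png

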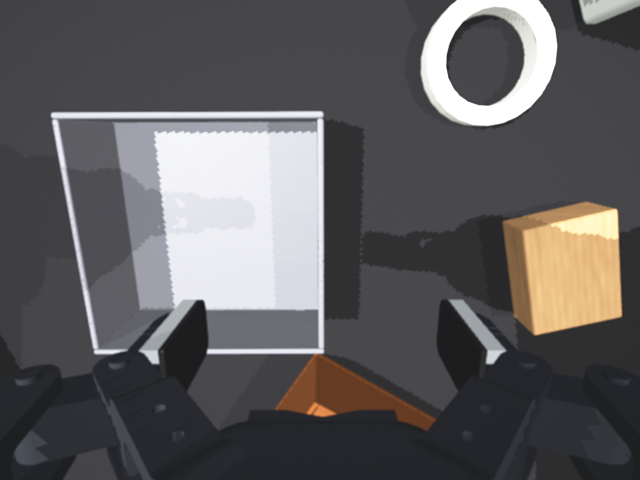

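The wrist view shows the grey tub's near wall at column 320, exactly midway between the open fingers. The carton and the tape (upper right) are clear of them. Now descend and pinch.

```bash
python3 -m inch '[{"slide":[0,0,-0.04],"yaw":0},{"slide":[0,0,-0.075],"yaw":0},{"slide":[0,0,-0.1],"yaw":0},{"slide":[0,0,-0.12],"yaw":0},{"slide":[0,0,-0.12],"yaw":0},{"slide":[0,0,-0.12],"yaw":0}]' 0 60
python3 -m inch '[{"slide":[0,0,0],"yaw":0},{"slide":[0,0,0],"yaw":0},{"slide":[0,0,0],"yaw":0},{"slide":[0,0,0],"yaw":0},{"slide":[0,0,0],"yaw":0},{"slide":[0,0,0],"yaw":0},{"slide":[0,0,0],"yaw":0},{"slide":[0,0,0],"yaw":0},{"slide":[0,0,0],"yaw":0},{"slide":[0,0,0],"yaw":0},{"slide":[0,0,0],"yaw":0},{"slide":[0,0,0],"yaw":0}]' 255 60
```

```text
clock: 1.9
position: [0.5264, -0.3298, 0.0634]
ee_rot: [0.979, -0.206, 0.0, 0.0]
ft_force: [0.3, -0.1, 0.6]
grip_width: 1.002
grasp_force: 0.0
clock: 2.9
position: [0.5272, -0.3283, 0.0627]
ee_rot: [0.979, -0.205, 0.0, 0.0]
ft_force: [-1.2, 1.4, 6.6]
grip_width: 0.026
grasp_force: 61.1
```

```bash
python3 -m inch '[{"slide":[0.001,0.012,0],"yaw":0.03},{"slide":[0.003,0.024,0],"yaw":0.06},{"slide":[0.004,0.036,0],"yaw":0.09},{"slide":[0.006,0.048,0],"yaw":0.12},{"slide":[0.007,0.060,0],"yaw":0.15},{"slide":[0.009,0.072,0],"yaw":0.18},{"slide":[0.01,0.084,0],"yaw":0.21},{"slide":[0.011,0.096,0],"yaw":0.24},{"slide":[0.012,0.108,0],"yaw":0.27},{"slide":[0.013,0.12,0],"yaw":0.288},{"slide":[0.014,0.132,0],"yaw":0.288},{"slide":[0.015,0.144,0],"yaw":0.288},{"slide":[0.015,0.156,0],"yaw":0.288},{"slide":[0.016,0.168,0],"yaw":0.288},{"slide":[0.016,0.18,0],"yaw":0.288},{"slide":[0.016,0.19,0],"yaw":0.288},{"slide":[0.016,0.2,0],"yaw":0.288},{"slide":[0.016,0.21,0],"yaw":0.288},{"slide":[0.016,0.21,0],"yaw":0.288},{"slide":[0.016,0.21,0],"yaw":0.288}]'
python3 - <<'E'
from h import *
import pickle
c=camera("top");f=c["frame"];cv2.imwrite("pics/t2.png",cv2.resize(f[165:315,220:420],None,fx=4,fy=4,interpolation=cv2.INTER_CUBIC)[:,:,::-1]);pickle.dump(c,open("t2.pkl","wb"))
E
```

```text
clock: 4.57
position: [0.543, -0.1152, 0.0627]
ee_rot: [0.998, -0.06, -0.0, -0.001]
ft_force: [-0.1, 3.4, 8.7]
grip_width: 0.027
grasp_force: 61.7
```

View pics/t2.png

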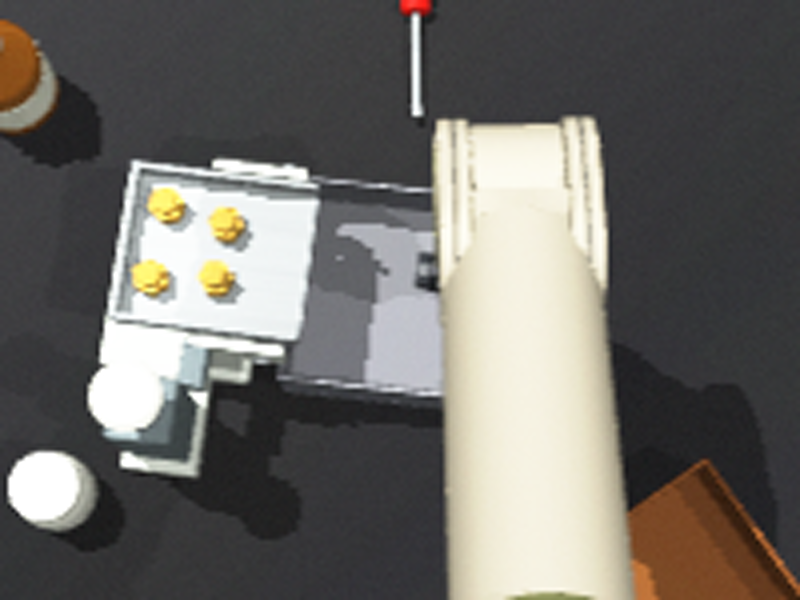

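The view shows the tub under the arms. Its side rims run (320,180)-(435,190) and (285,376)-(440,397), nearly parallel to the tray.

Run:
```python
from h import *
import pickle
c=pickle.load(open("t2.pkl","rb"))
P=lambda u,v,z:ray(c,220+u/4-.4,165+v/4-.4,z)
X=np.array([.992,-.126]);Y=np.array([.126,.992]);O=np.array([.5752,.150])
for p in((320,180),(435,190),(285,376),(440,397)):
    q=P(*p,.07)[:2];print(q.round(4),"stand x,y",((q-O)@X).round(4),((q-O)@Y).round(4))
for p,z in(((135,160),.145),((319,185),.145),((300,343),.145),((112,320),.145)):
    q=P(*p,z)[:2];print("tray",((q-O)@X).round(4),((q-O)@Y).round(4))
q=get_obs()["position"][:2];print("tcp",((q-O)@X).round(4),((q-O)@Y).round(4))
```

```text
[0.6407 0.0208] stand x,y 0.0813 -0.1199
[ 0.6313 -0.0699] stand x,y 0.0833 -0.2111
[0.4849 0.0484] stand x,y -0.0768 -0.1121
[ 0.4669 -0.0713] stand x,y -0.0795 -0.2332
tray 0.063 0.0139
tray 0.0592 -0.126
tray -0.0613 -0.1268
tray -0.0599 0.0137
tcp 0.0015 -0.2671
```

```bash
python3 -m inch '[{"slide":[0.0005,0.004,0],"yaw":0},{"slide":[0.001,0.008,0],"yaw":0},{"slide":[0.0015,0.012,0],"yaw":0},{"slide":[0.002,0.016,0],"yaw":0},{"slide":[0.0025,0.02,0],"yaw":0},{"slide":[0.002,0.022,0],"yaw":0},{"slide":[0.002,0.022,0],"yaw":0},{"slide":[0.002,0.022,0],"yaw":0}]'
python3 -m inch '[{"slide":[0,0.002,0],"yaw":0},{"slide":[0,0.004,0],"yaw":0},{"slide":[0,0.004,0],"yaw":0},{"slide":[0,0.004,0],"yaw":0}]'
```

```text
clock: 5.28
position: [0.545, -0.0953, 0.0627]
ee_rot: [0.998, -0.061, 0.0, 0.0]
ft_force: [-0.1, -2.7, 6.9]
grip_width: 0.033
grasp_force: 61.5
clock: 5.62
position: [0.5449, -0.0918, 0.0627]
ee_rot: [0.998, -0.062, 0.0, 0.0]
ft_force: [-0.0, -3.3, 7.2]
grip_width: 0.028
grasp_force: 61.5
```

```bash
python3 -m inch '[{"slide":[0,0.002,0],"yaw":0},{"slide":[0,0.004,0],"yaw":0},{"slide":[0,0.004,0],"yaw":0},{"slide":[0,0.004,0],"yaw":0}]'
```

```text
clock: 5.95
position: [0.5447, -0.0886, 0.0627]
ee_rot: [0.998, -0.062, -0.0, 0.001]
ft_force: [-1.0, -6.3, 7.7]
grip_width: 0.027
grasp_force: 61.6
```

```bash
python3 -m inch '[{"slide":[0,0.002,0],"yaw":0},{"slide":[0,0.004,0],"yaw":0},{"slide":[0,0.004,0],"yaw":0},{"slide":[0,0.004,0],"yaw":0}]'
```

```text
clock: 6.28
position: [0.5438, -0.0879, 0.0627]
ee_rot: [0.998, -0.063, -0.001, 0.002]
ft_force: [-4.0, -15.3, 10.6]
grip_width: 0.028
grasp_force: 62.1
```

Contact with the foot is made (15 N). Release and rise.

```bash
python3 -m inch '[{"slide":[0,-0.004,0],"yaw":0},{"slide":[0,-0.005,0],"yaw":0},{"slide":[0,-0.005,0],"yaw":0},{"slide":[0,-0.005,0],"yaw":0},{"slide":[0,-0.005,0],"yaw":0},{"slide":[0,-0.005,0],"yaw":0},{"slide":[0,-0.005,0],"yaw":0},{"slide":[0,-0.005,0],"yaw":0},{"slide":[0,-0.005,0.03],"yaw":0},{"slide":[0,-0.005,0.07],"yaw":0},{"slide":[0,-0.005,0.11],"yaw":0},{"slide":[0,-0.005,0.15],"yaw":0},{"slide":[0,-0.02,0.19],"yaw":0},{"slide":[0,-0.05,0.23],"yaw":0},{"slide":[0,-0.09,0.26],"yaw":0},{"slide":[0,-0.12,0.26],"yaw":0},{"slide":[0,-0.12,0.26],"yaw":0}]' 0
python3 - <<'E'
from h import *
import pickle
c=camera("top");f=c["frame"];cv2.imwrite("pics/t3.png",cv2.resize(f[165:315,220:420],None,fx=4,fy=4,interpolation=cv2.INTER_CUBIC)[:,:,::-1]);pickle.dump(c,open("t2.pkl","wb"))
c=camera("wrist");save(c,"w3.png")
print(get_obs()["joint_pos"])
E
```

```text
clock: 7.7
position: [0.5442, -0.2129, 0.325]
ee_rot: [0.998, -0.067, 0.002, 0.002]
ft_force: [-0.3, -0.7, -0.7]
grip_width: 1.0
grasp_force: 0.0
[ 0.55988125  0.22822572 -0.33252169  1.43432842  0.07462123  1.49092229
 -1.47068338]
```

View pics/t3.png

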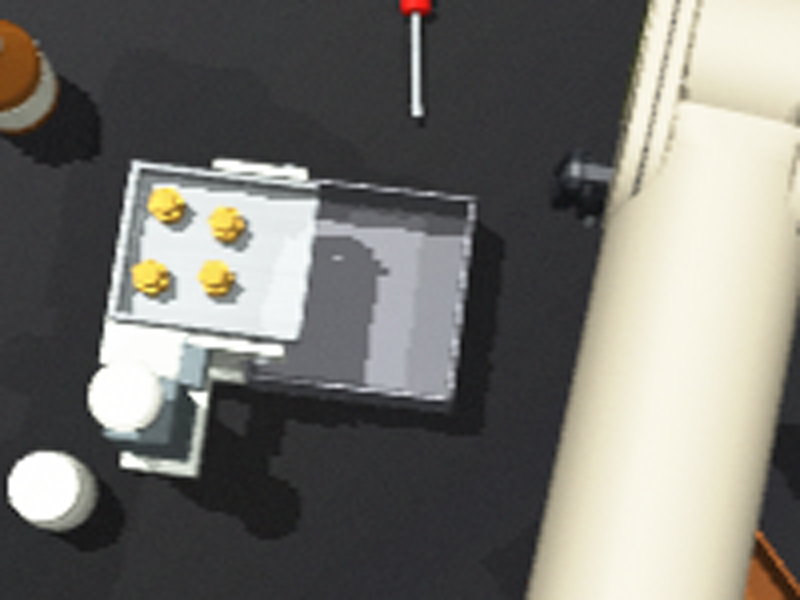

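```bash
python3 - <<'E'
from h import *
import pickle
c=pickle.load(open("t2.pkl","rb"))
P=lambda u,v,z:ray(c,220+u/4-.4,165+v/4-.4,z)
X=np.array([.992,-.126]);Y=np.array([.126,.992]);O=np.array([.5752,.150])
for p in((320,181),(476,199),(452,401),(255,376)):
    q=P(*p,.07)[:2];print(q.round(4),"stand x,y",((q-O)@X).round(4),((q-O)@Y).round(4))
E
python3 -m inch '[{"slide":[-0.006,0.024,0],"yaw":0},{"slide":[-0.012,0.048,0],"yaw":0},{"slide":[-0.02,0.072,0],"yaw":0},{"slide":[-0.026,0.096,0],"yaw":0},{"slide":[-0.033,0.12,0],"yaw":0},{"slide":[-0.04,0.144,0],"yaw":0},{"slide":[-0.046,0.168,0],"yaw":0},{"slide":[-0.052,0.192,0],"yaw":0},{"slide":[-0.06,0.216,0],"yaw":0},{"slide":[-0.066,0.24,0],"yaw":0},{"slide":[-0.072,0.264,0],"yaw":0},{"slide":[-0.08,0.288,0],"yaw":0},{"slide":[-0.086,0.312,0],"yaw":0},{"slide":[-0.092,0.336,0],"yaw":0},{"slide":[-0.098,0.36,0],"yaw":0},{"slide":[-0.098,0.36,0],"yaw":0},{"slide":[-0.098,0.36,0],"yaw":0}]' 255
python3 - <<'E'
from h import *
c=camera("wrist");save(c,"w4.png");print(get_obs()["position"],pix(c,(.449,.147,.228)))
E
```

```text
[0.6399 0.0208] stand x,y 0.0805 -0.12
[ 0.6235 -0.1021] stand x,y 0.0797 -0.244
[ 0.4637 -0.0805] stand x,y -0.0816 -0.2428
[0.4852 0.0717] stand x,y -0.0794 -0.089
clock: 9.22
position: [0.4458, 0.1577, 0.3219]
ee_rot: [0.998, -0.06, -0.0, 0.0]
ft_force: [-0.1, 0.2, -0.4]
grip_width: -0.002
grasp_force: 0.0
[0.44635112 0.1562289  0.32182731] (np.float64(336.2746469239048), np.float64(241.48810188755027))
```

View pics/w4.png

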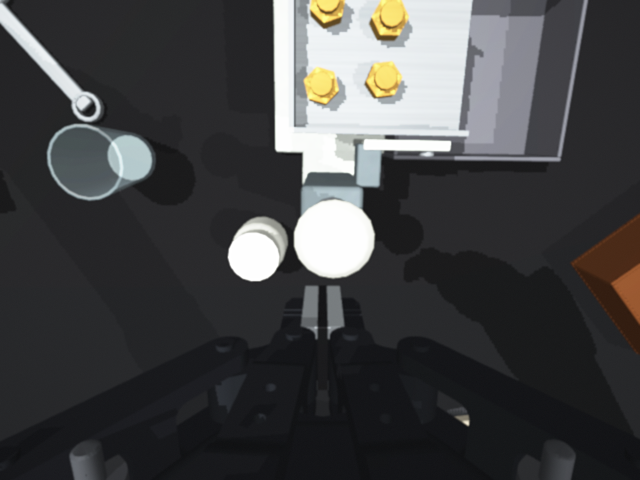

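The view shows the knob centred at (334,239), where predicted, with the tub home under the lip. Shift 9 mm in -y, come down to the knob and press.

```bash
python3 -m inch '[{"slide":[0.001,-0.009,0],"yaw":0},{"slide":[0.001,-0.009,-0.025],"yaw":0},{"slide":[0.001,-0.009,-0.05],"yaw":0},{"slide":[0.001,-0.009,-0.07],"yaw":0},{"slide":[0.001,-0.009,-0.07],"yaw":0},{"slide":[0.001,-0.009,-0.07],"yaw":0}]'
python3 -m inch '[{"slide":[0,0,-0.006],"yaw":0},{"slide":[0,0,-0.01],"yaw":0},{"slide":[0,0,-0.014],"yaw":0},{"slide":[0,0,-0.018],"yaw":0},{"slide":[0,0,-0.022],"yaw":0},{"slide":[0,0,-0.026],"yaw":0},{"slide":[0,0,-0.03],"yaw":0},{"slide":[0,0,-0.034],"yaw":0},{"slide":[0,0,-0.038],"yaw":0},{"slide":[0,0,-0.042],"yaw":0},{"slide":[0,0,-0.046],"yaw":0},{"slide":[0,0,-0.05],"yaw":0},{"slide":[0,0,-0.054],"yaw":0},{"slide":[0,0,-0.058],"yaw":0},{"slide":[0,0,-0.058],"yaw":0},{"slide":[0,0,-0.058],"yaw":0}]'
```

```text
clock: 9.77
position: [0.4479, 0.1452, 0.2521]
ee_rot: [0.998, -0.063, -0.001, 0.0]
ft_force: [0.5, -0.0, 0.7]
grip_width: -0.006
grasp_force: 0.0
clock: 11.1
position: [0.4486, 0.1467, 0.1953]
ee_rot: [0.998, -0.063, 0.001, 0.0]
ft_force: [-2.5, -1.1, 9.8]
grip_width: -0.001
grasp_force: 4.5
```

```bash
python3 -m inch '[{"slide":[0,0,-0.003],"yaw":0},{"slide":[0,0,-0.005],"yaw":0},{"slide":[0,0,-0.005],"yaw":0},{"slide":[0,0,-0.005],"yaw":0},{"slide":[0,0,-0.005],"yaw":0},{"slide":[0,0,-0.005],"yaw":0},{"slide":[0,0,-0.005],"yaw":0},{"slide":[0,0,-0.005],"yaw":0},{"slide":[0,0,-0.005],"yaw":0},{"slide":[0,0,-0.005],"yaw":0},{"slide":[0,0,-0.005],"yaw":0},{"slide":[0,0,-0.005],"yaw":0}]'
python3 - <<'E'
from h import *
c=camera("scene");cv2.imwrite("pics/s5.png",cv2.resize(c["frame"][180:380,230:480],None,fx=3,fy=3)[:,:,::-1])
E
```

```text
clock: 12.1
position: [0.4488, 0.1468, 0.1933]
ee_rot: [0.998, -0.063, 0.002, 0.0]
ft_force: [-15.7, -6.3, 39.4]
grip_width: -0.001
grasp_force: 20.2
```

View pics/s5.png

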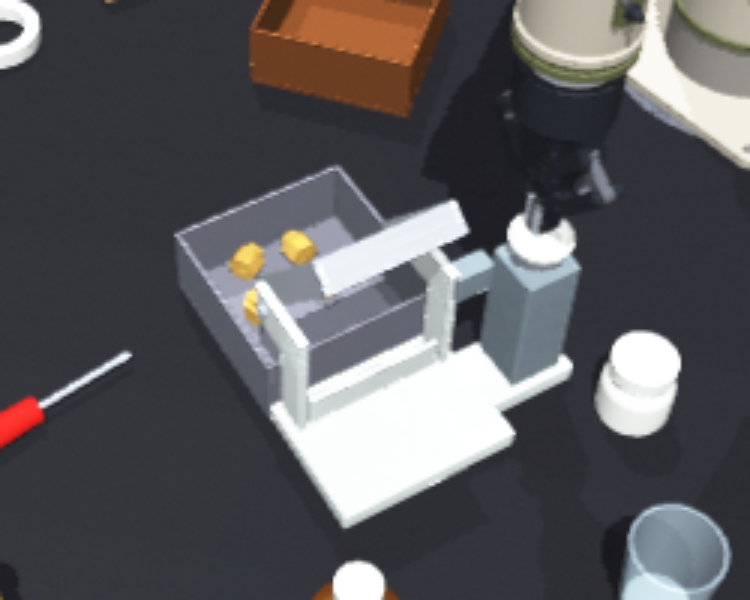

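Plunger is at its stop. Three fittings show in the tub at (248,260), (298,247) and (257,305), and the fourth is not visible from here. I'll ease off slightly, keep holding, and count in the other views.

```bash
python3 -m inch '[{"slide":[0,0,0.002],"yaw":0},{"slide":[0,0,0.002],"yaw":0},{"slide":[0,0,0.002],"yaw":0},{"slide":[0,0,0.002],"yaw":0},{"slide":[0,0,0.002],"yaw":0},{"slide":[0,0,0.002],"yaw":0},{"slide":[0,0,0.002],"yaw":0},{"slide":[0,0,0.002],"yaw":0},{"slide":[0,0,0.002],"yaw":0},{"slide":[0,0,0.002],"yaw":0},{"slide":[0,0,0.002],"yaw":0},{"slide":[0,0,0.002],"yaw":0}]'
python3 - <<'E'
from h import *
ims=[]
X=np.array([.992,-.126]);Y=np.array([.126,.992]);O=np.array([.5752,.150])
for n in("wrist","top"):
    c=camera(n);f=c["frame"];h=cv2.cvtColor(f,cv2.COLOR_RGB2HSV)
    m=cv2.inRange(h,(18,120,90),(35,255,255))
    k,l,s,ce=cv2.connectedComponentsWithStats(m)
    for i in range(1,k):
        if s[i,4]>8:
            q=ray(c,*ce[i],.02)[:2]-O;print(n,ce[i].round(),s[i,4],(q@X).round(3),(q@Y).round(3))
    ims.append(f if n=="wrist" else cv2.resize(f[165:315,220:420],(640,480)))
cv2.imwrite("pics/c6.png",cv2.resize(np.hstack(ims),(800,300))[:,:,::-1])
E
```

```text
clock: 13.15
position: [0.4487, 0.1467, 0.1935]
ee_rot: [0.998, -0.063, 0.001, 0.0]
ft_force: [-8.0, -3.1, 21.0]
grip_width: 0.0
grasp_force: 10.4
wrist [544.   9.] 551 0.029 -0.178
wrist [606.  26.] 1574 0.018 -0.224
wrist [581.  95.] 1575 -0.028 -0.214
wrist [524.  98.] 1197 -0.03 -0.172
top [388. 127.] 53 0.41 -0.377
top [224. 130.] 50 0.341 0.172
top [279. 129.] 44 0.364 -0.011
top [333. 128.] 50 0.387 -0.193
top [316. 229.] 50 0.036 -0.176
top [330. 235.] 61 0.021 -0.224
top [313. 248.] 47 -0.029 -0.173
top [326. 249.] 54 -0.025 -0.216
top [457. 268.] 21 -0.04 -0.638
top [468. 275.] 192 -0.058 -0.672
top [455. 274.] 10 -0.062 -0.631
top [468. 291.] 39 -0.108 -0.674
```

View pics/c6.png

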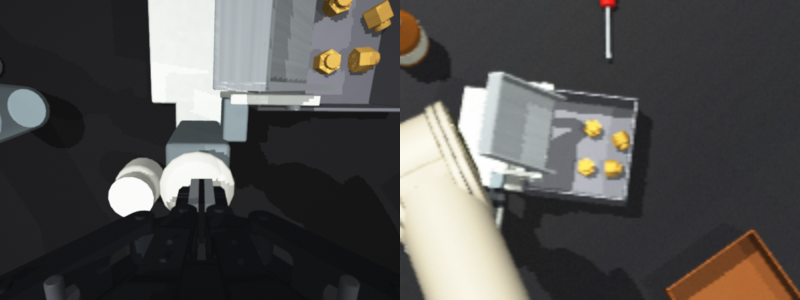

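Both views show all four fittings in the tub (left panel (340,5), (378,15), (328,61), (363,60)) and the tipped tray is empty. Let the plunger up and move clear.

```bash
python3 -m inch '[{"slide":[0,0,0.005],"yaw":0},{"slide":[0,0,0.01],"yaw":0},{"slide":[0,0,0.015],"yaw":0},{"slide":[0,0,0.02],"yaw":0},{"slide":[0,0,0.025],"yaw":0},{"slide":[0,0,0.03],"yaw":0},{"slide":[0,0,0.035],"yaw":0},{"slide":[0,0,0.04],"yaw":0},{"slide":[0,0,0.045],"yaw":0},{"slide":[0,0,0.05],"yaw":0},{"slide":[0,0,0.06],"yaw":0},{"slide":[0,0,0.08],"yaw":0},{"slide":[0,0,0.1],"yaw":0},{"slide":[0,0,0.13],"yaw":0},{"slide":[0,0,0.13],"yaw":0},{"slide":[0,0,0.13],"yaw":0},{"slide":[0,0,0.13],"yaw":0},{"slide":[0,0,0.13],"yaw":0}]'
python3 - <<'E'
from h import *
X=np.array([.992,-.126]);Y=np.array([.126,.992]);O=np.array([.5752,.150])
c=camera("wrist");f=c["frame"]
m=cv2.inRange(cv2.cvtColor(f,cv2.COLOR_RGB2HSV),(18,120,90),(35,255,255))
k,l,s,ce=cv2.connectedComponentsWithStats(m)
for i in range(1,k):
    if s[i,4]>80:
        q=ray(c,*ce[i],.02)[:2]-O;print(ce[i].round(),(q@X).round(3),(q@Y).round(3))
# knob: white circle diameter -> height check
print(pix(c,(.449,.147,.228)),[abs(pix(c,(.475,.147,z))[1]-pix(c,(.423,.147,z))[1]) for z in(.183,.228)])
w=(f.min(2)>215).astype(np.uint8);k,l,s,ce=cv2.connectedComponentsWithStats(w)
for i in range(1,k):
    if s[i,4]>1500:print(s[i],ce[i].round())
E
```

```text
clock: 14.75
position: [0.4475, 0.1464, 0.3204]
ee_rot: [0.998, -0.063, -0.001, 0.0]
ft_force: [0.7, -0.2, -0.0]
grip_width: -0.004
grasp_force: 0.0
[474.  41.] 0.034 -0.176
[519.  58.] 0.018 -0.224
[504. 105.] -0.028 -0.214
[465. 108.] -0.031 -0.173
(np.float64(318.3005054344606), np.float64(246.8068262772289)) [np.float64(69.52779852033444), np.float64(81.40101889255993)]
[  262     0   195   180 25303] [358.  74.]
[ 277  205   79   78 4787] [316. 243.]
[ 218  227   51   57 2111] [243. 257.]
```

The knob measures 79 px across, against 81 predicted when up and 70 when down, so it is back up. The fittings are at rest in the tub and the arm is clear.

```bash
python3 -c "
from workcell import *
print(hand_in())"
```

```text
the job is handed in; nothing more can be done
None
```

I handed the job in: all four fittings are in the grey tub, the tub is against the stand's foot under the lip, the plunger is back up and the arm is clear of everything; the hand-in gave no verdict.

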